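# Scan the cold block and hold it in the corner stop

### The job

Pick up the yellow scanner and hold it steady for at least a second with its red window square to and centred on the barcode label on the aluminium tube block where it stands, about 8 cm off, then lay it back flat on the blue mat and let go. Then lift the block by its black handle onto the grey locating plate, label facing away from the far fence, and press it flat on the plate firmly against both red fences at once; the program finishes while still gripping the handle and pressing it into the corner. Leave the other glassware and tools alone.

Things in the scene. Friction and masses are not known exactly. Their poses are not given: they have to be found in the camera images.
- mat: fixed blue mat, 170 x 100 x 3 mm (x, y, z), on which the scanner starts; origin at the centre of its underside, z up
- scanner: the same scanner as scanner_c; origin at the centre of its underside, 17 mm below scanner_c; same axes
- scanner_c (a point): centre of the loose stick-shaped scanner (about 0.16 kg), lying flat, half-way up its 34 mm height. x points forward out of its red window, z up. Yellow grip 30 mm wide, from 60 mm behind to 27 mm ahead of this point; black head 44 mm wide from 27 to 55 mm ahead, red window on its front. Grip it across y at this point, from above
- scan_spot (a point): imaginary point that moves with the scanner: on its centre line, 80 mm ahead of the red window (135 mm ahead of scanner_c), the middle of its reading range. The label is read when its centre is within about 40 mm of this point along the beam, 14 mm sideways and 12 mm in height, and the scanner is square to it within 0.3 rad
- label (a point): centre of the white barcode label (56 x 30 mm) on the block's front (-x) face, 32 mm above its underside; same axes as the block: x points into the block, z up. A blank white flap of the label, 56 x 18 mm, is folded over the top edge and shows from above
- block: the same block as block_c; origin at the centre of its underside, 27.5 mm below block_c; same axes
- block_c (a point): centre of the loose aluminium tube block, 70 x 100 x 55 mm (x, y, z) without its handle, about 0.6 kg (varies), standing on the bench; this point is half-way up the 55 mm. z up, the label is on the -x face. Four tube caps near its corners rise 9 mm over its top
- block_handle (a point): point to grip on the black handle fixed on top of the block, 76 mm above the block's underside. The handle is 22 mm thick (x) x 46 mm long (y) and stands 34 mm over the block's top (from 55 to 89 mm above the underside, so 13 mm above this point). Grip it across x from above; same axes as the block
- station: fixed grey locating plate, 140 x 160 x 12 mm (x, y, z) with two red fences, all of slick plastic (friction about 0.2); origin at the centre of its underside, so its top is at 12 mm. The block's place: its +x face against fence_far and its +y face against fence_left, i.e. block centre 17 mm in +x and 16 mm in +y of this origin, axes of block and plate parallel, within 4 mm and 0.05 rad
- fence_far: rigid red fence on the plate, 12 x 140 x 45 mm (x, y, z), same axes as the plate; origin at the centre of its underside, on the plate's top, at +58 mm x, +2 mm y of the plate's origin; the face that the block touches is at +52 mm x. Rises to 57 mm above the bench
- fence_left: rigid red fence on the plate, 110 x 12 x 45 mm (x, y, z), same axes as the plate; origin at the centre of its underside, on the plate's top, at -4 mm x, +72 mm y of the plate's origin; the face that the block touches is at +66 mm y. Rises to 57 mm above the bench
- reagent: bystander: amber bottle, 56 mm across, 120 mm tall; origin under its centre
- jar: bystander: white jar with blue cap, 54 mm across, 65 mm tall; origin under its centre
- beaker: bystander: glass beaker, 64 mm across, 85 mm tall; origin under its centre
- tape: bystander: green roll, 84 mm across, 18 mm tall; origin under its centre
- spatula: bystander: spatula, 170 mm long, lying along its x; origin at its middle, underneath
- weight: bystander: brass balance weight, 34 mm across, 45 mm tall; origin under its centre
Mind the look-alikes: they are no part of the job. What is shaped like the block but purple is not meant.

How it is judged:
By the outcome, as a careful person would: the job done as asked, in the order asked, and still so for the second after the job is handed in, while the arm keeps its last pose, push and grip.
It also fails if it takes over 72 s, if anything falls off the work surface, if the arm or the gripper's body presses on something with over 40 N, if the wrist force passes 120 N, or if a joint passes its speed limit or range.

### The arm

A 7-joint arm with a two-finger parallel gripper is mounted at the origin on the work surface. World frame = base frame: x ahead of the robot, y to its left, z up, the work surface at z = 0. Lengths are in m, angles in rad, forces in N, time in s.
With the tool pointing down it reaches from about 0.425 to 0.875 m from the base axis. Payload 4.7 kg.
Tool frame: the origin (TCP) lies at the centre of the arm's flange, where the gripper is bolted on; the fingertips stand 182 mm ahead of it and the grasp point (between the pads) lies 164 mm ahead of it; x points along the fingers, y is the direction in which the jaws open and shut, and the axes are right-handed (so a half turn about x gives the same grasp; the last joint's range is limited). The gripper opens to 87 mm and grips with 3 to 60 N. Pads are 19 mm wide; open, the fingers measure 117 mm over their backs; the gripper's body (75 mm by 190 mm) begins 51 mm behind the grasp point.
Start: joints at [-1.189, 0.321, -0.07, 1.45, 0.023, 1.371, -0.057], TCP at [0.234, 0.607, 0.405] pointing down, gripper open.
Joint ranges: [-2.86, 2.86], [-0.3, 2.09], [-1.38, 1.24], [0.06, 2.45], [-1.56, 4.7], [0.09, 2.05], [-2.69, 2.69]. Speed limits (rad/s): [2.57, 2.57, 3.14, 3.14, 3.14, 3.14, 3.14].

### API

Orientations are given as a rotation vector (axis times angle).
In Python, from bench import ctrl gives the robot as it stands.
- The arm moves only by the shell command python3 -m crank 'ROWS' [FORCE]. ROWS is JSON, one flat list of numbers, 7 for each row, row after row: the shift along the tool's x, y, z in mm, then the turn, a rotation vector about the tool's x, y, z in rad, then the finger opening in mm, from 0 to 87. A call has exactly 5 rows; each row shifts and turns the commanded pose from where the row before left it, along the tool's axes as they then stand; what a row does not reach is not made up. A row lasts 1/8 s, in which the tool goes at most 62.5 mm and 10.7 degrees, less where a joint would pass 70% of its speed; a pose out of reach is approached as far as the arm can. A call with a gripper value outside its range is refused whole. The fingers move at their own pace and stop on an object; FORCE is the grip in N (left out, the last holds). Time passes only in rows, so rows that do not move let the fingers close, or fill a call up. It gives the time, the measured TCP pose, the force and the opening at its end, in the units of the state.
- ctrl.get_state(): the state, without advancing time (a new reading comes with each control period).
- ctrl.get_image(name): name is "scene" or "top"; returns the picture (384x512x3 uint8, red, green, blue); there is no depth.
- ctrl.camera_params(name): a dict with "K" (3x3 intrinsics, pixels), "world_to_cam" (4x4, takes a point from world to camera coordinates). Camera axes: x right, y down, z forward; pixel columns grow to the right and rows downward; lengths in m; the calibration is good to about 2 mm. A picture is of the moment at which its call begins. camera_params takes no time and is no camera call.
- ctrl.close_job(): hands the job in, once; it reports no verdict.
Trained networks look in the newest picture that a camera, given by its name, has taken for a name from the list of things; names that differ only in an ending like _2 or _b are one class to them, and where a whole thing is asked for, a point or a joint stands for the part that bears it (a point fixed in the world has none). Each returns a list of dicts, best first, with "confidence" (0 to 1); they miss things now and then, are a little off and sometimes report something else, mostly with a low value. They report only what shows in the picture. A call takes as long as a camera call. They do not tell look-alikes from the thing itself.
- ctrl.regions_of(camera, target): "region" (384x512 bool, what is visible of it) and "at" ([column, row] in pixels, amid what is visible of it).
- ctrl.mark_of(camera, target): "at" ([column, row] in pixels: a listed point, or the origin of a listed thing).
The state is a dict: "time": time; "joint_positions": joint angles; "qd": joint speeds; "joint_torque": joint torques, N m; "position": TCP position; "tool_rot": TCP orientation; "ft_force": force on the tool from outside, world axes, zero at the start; "torque": the same for the moment, N m; "grip_width": opening from 0.0 (shut) to 1.0 (fully open).
Only numpy, scipy, OpenCV 4.12 (cv2) and the standard library are available. Lean on these libraries where they do the work, as an engineer would, in place of code of your own. Each camera call takes 0.05 s, during which the arm holds its last target.

## Working session

There is one attempt and no reset: what is moved stays moved. The work goes in short steps, Python scripts to look and compute and a shell command to move; the robot and the scene stay as the last step left them, time stands still between calls to the robot, and variables do not carry over. Pictures are saved under pics/ and viewed, and the job is handed in when it is done.

```bash
ls; mkdir -p pics; python3 - <<'E'
from bench import ctrl
import cv2
s=ctrl.get_state()
for k,v in s.items(): print(k,v)
for n in("scene","top"):
    im=ctrl.get_image(n); cv2.imwrite(f"pics/{n}0.png",cv2.resize(im[:,:,::-1],(768,576)))
    p=ctrl.camera_params(n); print(n,p["K"],p["world_to_cam"])
E
```

```text
pics
time 0.0
joint_positions [-1.18892504  0.32181712 -0.07005888  1.45167791  0.02262891  1.37078406
 -0.05693542]
qd [-0.00069431 -0.00071499 -0.00031937  0.00011    -0.00102697  0.00248761
  0.00025688]
joint_torque [ 5.34936498e-04 -4.91308880e+01 -4.03681230e-01 -3.12528706e+01
 -6.39529293e-02  4.37462667e-02  1.75230630e-04]
position [0.23367365 0.60632515 0.40366334]
tool_rot [ 0.28708939  1.55167946 -0.29006897]
ft_force [-1.50787289 -0.57840947  0.31372362]
torque [-0.07660117 -0.02230233  0.04035675]
grip_width 1.0044127225645032
scene [[435.60540058   0.         256.26765215]
 [  0.         435.60540058 189.9536594 ]
 [  0.           0.           1.        ]] [[-0.61544477  0.78812011 -0.00971692  0.30973433]
 [ 0.45019925  0.34138887 -0.82509046 -0.16700897]
 [-0.64695314 -0.51217216 -0.56491708  1.59357917]
 [ 0.          0.          0.          1.        ]]
top [[402.21513807   0.         251.79762041]
 [  0.         402.21513807 192.36048177]
 [  0.           0.           1.        ]] [[-3.18522857e-03 -9.99766414e-01  2.13769043e-02 -9.07028394e-03]
 [-9.96151056e-01  1.29972552e-03 -8.76435080e-02  5.54480583e-01]
 [ 8.75952516e-02 -2.15737904e-02 -9.95922509e-01  1.45632484e+00]
 [ 0.00000000e+00  0.00000000e+00  0.00000000e+00  1.00000000e+00]]
```

View pics/scene0.png

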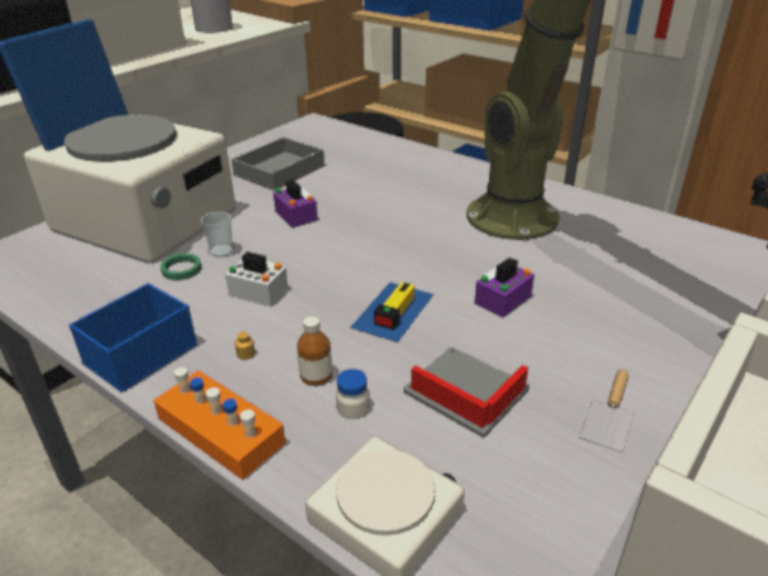

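View pics/top0.png

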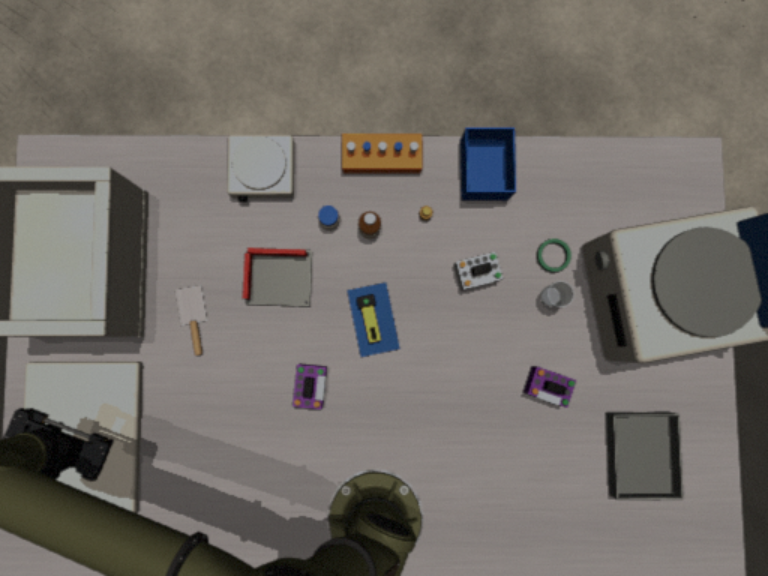

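The scene view shows the aluminium block at about (257,278), purple look-alikes at (296,203) and (504,287), the scanner on its mat at (395,305) and the station at (468,385). In the top view the same things are at (480,271), (550,387), (310,387), (370,320) and (278,277). The silver block fits "aluminium"; I'll confirm it with crops and networks.

```bash
cat > h.py <<'E'
import numpy as np, cv2
from scipy.optimize import least_squares
from scipy.spatial.transform import Rotation as R
from bench import ctrl
P={n:ctrl.camera_params(n) for n in("scene","top")}
def proj(n,X):
    X=np.atleast_2d(X); T=np.array(P[n]["world_to_cam"]); c=X@T[:3,:3].T+T[:3,3]
    q=c@np.array(P[n]["K"]).T; return q[:,:2]/q[:,2:]
def back(n,uv,z):
    T=np.array(P[n]["world_to_cam"]);K=np.array(P[n]["K"])
    d=T[:3,:3].T@np.linalg.inv(K)@np.array([uv[0],uv[1],1.]); o=-T[:3,:3].T@T[:3,3]
    return o+d*(z-o[2])/d[2]
E
python3 - <<'E'
from h import *
ims={n:ctrl.get_image(n) for n in("scene","top")}
for n in ims: cv2.imwrite(f"pics/{n}_raw.png",ims[n][:,:,::-1])
Z={"block_c":.0275,"block_handle":.076,"label":.032,"scanner_c":.02,"mat":0,"station":0,"fence_far":.012,"fence_left":.012,"reagent":0,"jar":0,"beaker":0,"tape":0,"weight":0,"spatula":0}
for t,z in Z.items():
    for n in ims:
        for d in ctrl.mark_of(n,t)[:4]:
            print(t,n,np.round(d["at"],1),round(d["confidence"],2),np.round(back(n,d["at"],z),4))
im=ims["top"]
a=cv2.resize(im[160:205,295:350,::-1],None,fx=7,fy=7,interpolation=cv2.INTER_CUBIC)
b=cv2.resize(im[185:240,225:270,::-1],None,fx=7,fy=7,interpolation=cv2.INTER_CUBIC)
c=np.zeros((400,760,3),np.uint8); c[:315,:385]=a; c[:385,400:715]=b; cv2.imwrite("pics/crop1.png",c)
im=ims["scene"]
a=cv2.resize(im[160:210,145:200,::-1],None,fx=7,fy=7,interpolation=cv2.INTER_CUBIC)
b=cv2.resize(im[180:230,230:285,::-1],None,fx=7,fy=7,interpolation=cv2.INTER_CUBIC)
cv2.imwrite("pics/crop2.png",np.hstack([a,b]))
E
```

```text
block_c scene [170.1 187.5] 0.76 [ 0.5993 -0.2564  0.0275]
block_c scene [170.5 192.3] 0.63 [ 0.6162 -0.2364  0.0275]
block_c scene [192.8 138.8] 0.63 [ 0.3318 -0.4259  0.0275]
block_c scene [331.8 198.9] 0.63 [0.3554 0.1631 0.0275]
block_c top [365.3 255.7] 0.94 [ 0.3219 -0.4234  0.0275]
block_c top [206.  256.1] 0.72 [0.3231 0.1561 0.0275]
block_c top [317.2 179.9] 0.71 [ 0.6001 -0.2522  0.0275]
block_c top [320.1 181. ] 0.68 [ 0.596  -0.2629  0.0275]
block_handle scene [168.  175.8] 0.77 [ 0.6064 -0.2492  0.076 ]
block_handle scene [337.  177.8] 0.66 [0.3158 0.1528 0.076 ]
block_handle scene [194.6 124.9] 0.63 [ 0.3149 -0.4274  0.076 ]
block_handle scene [146.8 164.5] 0.35 [ 0.6015 -0.3498  0.076 ]
block_handle top [204.8 257.8] 0.88 [0.3206 0.1558 0.076 ]
block_handle top [367.4 258.3] 0.77 [ 0.3161 -0.4159  0.076 ]
block_handle top [323.9 178.2] 0.67 [ 0.6004 -0.2674  0.076 ]
block_handle top [361.6 198.1] 0.42 [ 0.5288 -0.4011  0.076 ]
label scene [321.3 189.7] 0.95 [0.3388 0.1175 0.032 ]
label scene [206.5 134.1] 0.78 [ 0.2809 -0.4054  0.032 ]
label scene [176.5 177.1] 0.57 [ 
[... 1191 characters left out ...]
t top [320.8 180. ] 0.3 [ 0.603 -0.271  0.   ]
jar scene [235.2 271.5] 0.74 [0.7294 0.1112 0.    ]
jar top [221.8 144.6] 0.71 [0.7378 0.1019 0.    ]
jar top [129.1 215.9] 0.49 [0.4698 0.4434 0.    ]
beaker scene [148.4 165.5] 0.95 [ 0.5259 -0.4482  0.    ]
beaker top [365.5 196.9] 0.66 [ 0.5389 -0.4386  0.    ]
tape scene [122.6 184.4] 0.58 [ 0.6529 -0.4236  0.    ]
tape top [368.9 166.5] 0.57 [ 0.6544 -0.4548  0.    ]
weight scene [236.1 274.1] 0.74 [0.7347 0.1186 0.    ]
weight scene [165.  235.4] 0.63 [ 0.7412 -0.1278  0.    ]
weight top [280.8 141.2] 0.6 [ 0.7512 -0.1214  0.    ]
spatula scene [408.3 270.9] 0.65 [0.4714 0.4449 0.    ]
spatula top [129.8 213.4] 0.72 [0.479  0.4411 0.    ]
```

View pics/crop1.png

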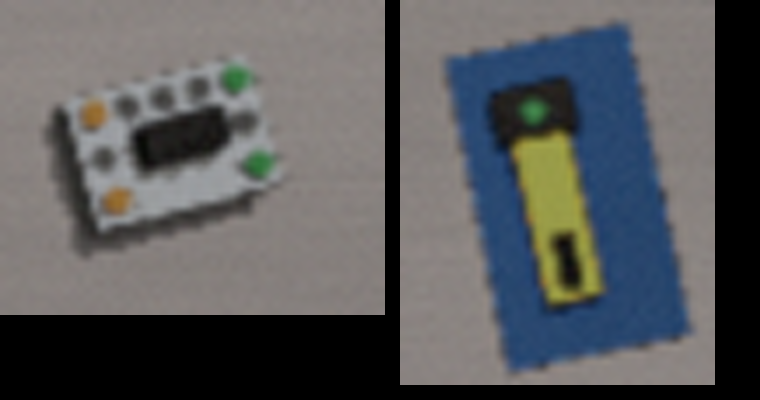

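View pics/crop2.png

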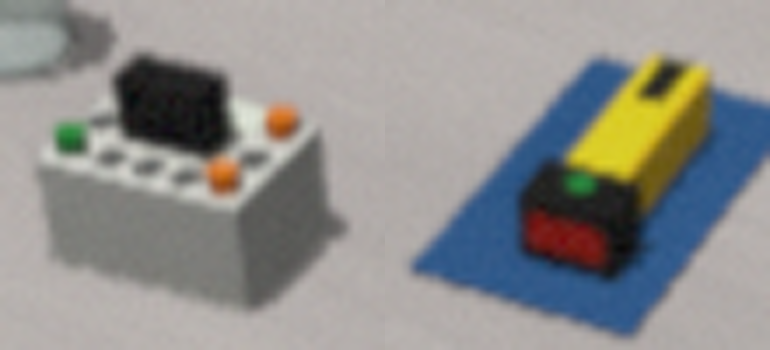

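Candidates shaped like the block: the silver one in the top view at (320,181), and purple ones at (205,256) and (366,257). The crop confirms the silver block with a black handle, its plain white flap side towards the robot (-x), so that is the one. The scanner crop shows the yellow grip, black head and red window on the far end. Next I'll fit the poses.

```bash
cat > fit.py <<'E'
from h import *
from scipy.optimize import minimize
def hull(n,x,y,yaw,boxes,S=8):
    m=np.zeros((384*S,512*S),np.uint8)
    c,s=np.cos(yaw),np.sin(yaw)
    for b in boxes:
        pts=np.array([[X,Y,Z] for X in b[:2] for Y in b[2:4] for Z in b[4:]])
        w=np.c_[x+c*pts[:,0]-s*pts[:,1],y+s*pts[:,0]+c*pts[:,1],pts[:,2]]
        q=(proj(n,w)+.5)*S
        cv2.fillConvexPoly(m,cv2.convexHull(np.round(q).astype(np.int32)),1)
    return m
def fit(masks,boxes,p0,S=8):
    M={n:cv2.resize(cv2.GaussianBlur(m.astype(np.float32),(0,0),.6),None,fx=S,fy=S,interpolation=cv2.INTER_LINEAR)>.5 for n,m in masks.items()}
    def iou(p):
        r=[]
        for n in M:
            h=hull(n,p[0]/100,p[1]/100,p[2]/10,boxes,S)>0; r.append((h&M[n]).sum()/(h|M[n]).sum())
        return r
    p=np.array([p0[0]*100,p0[1]*100,p0[2]*10])
    r=minimize(lambda p:-sum(iou(p)),p,method="Nelder-Mead",options=dict(initial_simplex=p+np.array([[0,0,0],[1,0,0],[0,1,0],[0,0,1]]),xatol=.01,fatol=1e-4,maxiter=90))
    return r.x/[100,100,10],iou(r.x)
E
python3 - <<'E'
from fit import *
ims={n:ctrl.get_image(n) for n in("scene","top")}
box=lambda x,y,z0,z1,cx=0,cy=0:(cx-x/2,cx+x/2,cy-y/2,cy+y/2,z0,z1)
J={"block":([box(.07,.1,0,.055),box(.022,.046,.055,.089)],(.598,-.26,.15)),
"scanner":([(-.06,.027,-.015,.015,.003,.037),(.027,.055,-.022,.022,.003,.037)],(.48,0.0,.15)),
"mat":([box(.17,.1,0,.003)],(.48,.01,.15)),
"station":([box(.14,.16,0,.012),box(.012,.14,.012,.057,.058,.002),box(.11,.012,.012,.057,-.004,.072)],(.588,.23,0)),
}
for t,(b,p0) in J.items():
    res={}
    for n in ims:
        best=None
        for d in ctrl.regions_of(n,t):
            e=np.linalg.norm(np.array(d["at"])-proj(n,[[p0[0],p0[1],.02]])[0])
            if e<25 and (best is None or d["confidence"]>best["confidence"]): best=d
        if best is not None: res[n]=best["region"]
    if t=="mat":
        for n in res: res[n]=res[n]|cv2.morphologyEx(res[n].astype(np.uint8),cv2.MORPH_CLOSE,np.ones((25,25)))>0
        res={n:m for n,m in res.items() if n=="top"}
    p,i=fit(res,b,p0); print(t,np.round(p,4),np.round(i,3),list(res))
    for n in res if len(res)>1 else []:
        q,i=fit({n:res[n]},b,p); print("   ",n,np.round(q,4),np.round(i,3))
# caps
top=np.array([[92,113],[117,201],[235,78],[260,162]])/7+[295,160]-.5+.07
sc=np.array([[282,120],[222,175],[70,137]])/7+[145,160]-.43
sg=np.array([[1,1],[-1,1],[1,-1],[-1,-1]])
def f(p):
    x,y,w,a,b=p;c,s=np.cos(w),np.sin(w)
    L=sg*[a,b];W=np.c_[x+c*L[:,0]-s*L[:,1],y+s*L[:,0]+c*L[:,1],np.full(4,.0605)]
    return np.r_[(proj("top",W)-top).ravel()]
r=least_squares(f,[.6,-.26,.15,.025,.04]);print("caps",np.round(r.x,4),np.round(r.fun,1))
E
```

```text
block [ 0.5965 -0.2548  0.2311] [0.922 0.958] ['scene', 'top']
    scene [ 0.5927 -0.2582  0.2867] [0.95]
    top [ 0.5971 -0.2545  0.2454] [0.963]
scanner [0.483  0.0114 0.2142] [0.91  0.855] ['scene', 'top']
    scene [0.4812 0.0097 0.2288] [0.923]
    top [0.4835 0.0122 0.2287] [0.863]
mat [0.4786 0.0024 0.2015] [0.954] ['top']
station [ 0.5851  0.2356 -0.0316] [0.956 0.963] ['scene', 'top']
    scene [ 0.5829  0.2355 -0.0386] [0.966]
    top [ 0.5865  0.2355 -0.0428] [0.968]
caps [ 0.5982 -0.2553  0.2557  0.0232  0.0385] [ 0.1  0.2 -0.1 -0.1  0.  -0.2 -0.1  0.1]
```

```bash
cat >> h.py <<'E'
def pose():
    s=ctrl.get_state(); return s,np.array(s["position"]),R.from_rotvec(s["tool_rot"])
def down(yaw):  # tool x down, tool y at world heading yaw
    x=np.array([0,0,-1.]);y=np.array([np.cos(yaw),np.sin(yaw),0]);return R.from_matrix(np.c_[x,y,np.cross(x,y)])
def plan(tgt,Rt,n):
    """tgt: grasp-point world position; prints n equal rows in tool axes"""
    s,p,R0=pose(); pt=np.array(tgt)-Rt.apply([.164,0,0])
    rv=(R0.inv()*Rt).as_rotvec(); 
    print("t",round(s["time"],2),"grasp now",np.round(p+R0.apply([.164,0,0]),4),"turn",np.round(rv,3),"dist",np.round(pt-p,4))
    Rc=R0;pc=p
    for i in range(n):
        sh=Rc.inv().apply((pt-pc)/(n-i))*1000; tv=(Rc.inv()*Rt).as_rotvec()/(n-i)
        print([float(v) for v in np.r_[np.round(sh,1),np.round(tv,3)]])
        pc=pc+Rc.apply(np.round(sh,1)/1000); Rc=Rc*R.from_rotvec(np.round(tv,3))
def st():
    s,p,Rr=pose(); m=Rr.as_matrix()
    print("t",round(s["time"],2),"grasp",np.round(p+Rr.apply([.164,0,0]),4),"xax",np.round(m[:,0],3),"yawY",round(float(np.arctan2(m[1,1],m[0,1])),3),"F",np.round(s["ft_force"],1),"grip",round(s["grip_width"]*87,1),"q7",round(s["joint_positions"][6],2),"q",np.round(s["joint_positions"],2))
E
python3 - <<'E'
from h import *
st()
for y in (.225+np.pi/2,.225-np.pi/2): plan([.483,.0115,.15],down(y),10)
E
```

```text
t 2.1 grasp [0.2337 0.6065 0.2408] xax [ 0.  0. -1.] yawY 1.203 F [-0.7  0.2  0. ] grip 87.4 q7 -0.06 q [-1.19  0.32 -0.07  1.45  0.02  1.37 -0.06]
t 2.1 grasp now [0.2337 0.6065 0.2408] turn [-0.593  0.    -0.   ] dist [ 0.2493 -0.595  -0.0908]
[9.1, -46.6, 44.7, -0.059, 0.0, -0.0]
[9.1, -49.1, 41.8, -0.059, 0.0, -0.0]
[9.1, -51.5, 38.9, -0.059, 0.0, -0.0]
[9.1, -53.7, 35.7, -0.059, 0.0, -0.0]
[9.1, -55.7, 32.5, -0.059, 0.0, -0.0]
[9.1, -57.5, 29.2, -0.06, 0.0, -0.0]
[9.0, -59.2, 25.7, -0.059, 0.0, -0.0]
[9.1, -60.6, 22.1, -0.06, 0.0, -0.0]
[9.0, -61.8, 18.5, -0.059, 0.0, -0.0]
[9.1, -62.8, 14.8, -0.06, 0.0, -0.0]
t 2.1 grasp now [0.2337 0.6065 0.2408] turn [ 2.549 -0.    -0.   ] dist [ 0.2493 -0.595  -0.0908]
[9.1, -46.6, 44.7, 0.255, -0.0, -0.0]
[9.1, -33.8, 54.9, 0.255, -0.0, -0.0]
[9.1, -18.8, 61.7, 0.255, -0.0, -0.0]
[9.1, -2.7, 64.5, 0.255, -0.0, -0.0]
[9.1, 13.7, 63.0, 0.255, -0.0, -0.0]
[9.1, 29.1, 57.6, 0.255, -0.0, -0.0]
[9.0, 42.7, 48.3, 0.255, -0.0, -0.0]
[9.1, 53.5, 36.0, 0.255, -0.0, -0.0]
[9.0, 60.9, 21.3, 0.254, -0.0, -0.0]
[9.1, 64.3, 5.4, 0.255, -0.0, 0.0]
```

```bash
python3 - <<'E'
from h import *
plan([.483,.0115,.12],down(.225-np.pi/2),15)
E
```

```text
t 2.1 grasp now [0.2337 0.6065 0.2408] turn [ 2.549 -0.    -0.   ] dist [ 0.2493 -0.595  -0.1208]
[8.1, -31.0, 29.8, 0.17, -0.0, -0.0]
[8.0, -25.6, 34.6, 0.17, -0.0, -0.0]
[8.1, -19.3, 38.4, 0.17, -0.0, -0.0]
[8.0, -12.6, 41.1, 0.17, -0.0, -0.0]
[8.1, -5.4, 42.7, 0.17, -0.0, -0.0]
[8.0, 1.9, 43.0, 0.17, -0.0, -0.0]
[8.1, 9.1, 42.0, 0.17, -0.0, -0.0]
[8.0, 16.1, 39.9, 0.17, -0.0, -0.0]
[8.1, 22.6, 36.6, 0.17, -0.0, -0.0]
[8.0, 28.5, 32.2, 0.17, -0.0, -0.0]
[8.1, 33.5, 27.0, 0.17, -0.0, -0.0]
[8.0, 37.6, 20.9, 0.17, -0.0, -0.0]
[8.1, 40.6, 14.2, 0.17, -0.0, -0.0]
[8.0, 42.4, 7.2, 0.169, -0.0, 0.0]
[8.1, 43.0, -0.1, 0.17, -0.0, 0.0]
```

```bash
python3 -m crank '[8,-31,30,0.17,0,0,87, 8,-25.6,34.6,0.17,0,0,87, 8,-19.3,38.4,0.17,0,0,87, 8,-12.6,41.1,0.17,0,0,87, 8,-5.4,42.7,0.17,0,0,87]' 30
python3 -m crank '[8,2,43,0.17,0,0,87, 8,9,42,0.17,0,0,87, 8,16,40,0.17,0,0,87, 8,22.6,36.6,0.17,0,0,87, 8,28.5,32.2,0.17,0,0,87]'
python3 -m crank '[8,33.5,27,0.17,0,0,87, 8,37.6,21,0.17,0,0,87, 8,40.6,14.2,0.17,0,0,87, 8,42.4,7.2,0.17,0,0,87, 8,43,0,0.17,0,0,87]'
python3 - <<'E'
from h import *
st()
plan([.483,.0115,.026],down(.225-np.pi/2),5)
im=ctrl.get_image("top"); cv2.imwrite("pics/top1.png",cv2.resize(im[120:300,150:350,::-1],None,fx=3.5,fy=3.2,interpolation=cv2.INTER_CUBIC))
im=ctrl.get_image("scene"); cv2.imwrite("pics/sc1.png",cv2.resize(im[100:300,150:400,::-1],None,fx=3,fy=3,interpolation=cv2.INTER_CUBIC))
E
```

```text
time: 2.72
position: [0.3175, 0.4067, 0.3647]
tool_rot: [0.95, 1.354, -0.949]
ft_force: [0.1, 0.5, 0.5]
grip_width: 0.996
time: 3.35
position: [0.4004, 0.2083, 0.3249]
tool_rot: [1.57, 0.928, -1.568]
ft_force: [0.6, 0.0, -0.3]
grip_width: 0.996
time: 3.98
position: [0.4833, 0.0099, 0.2849]
tool_rot: [2.108, 0.231, -2.105]
ft_force: [0.5, 1.2, 0.4]
grip_width: 0.993
t 3.98 grasp [0.4835 0.01   0.1209] xax [ 0.001  0.001 -1.   ] yawY -1.352 F [0.5 1.2 0.4] grip 86.4 q7 -1.39 q [-0.6   0.06  0.55  2.02 -0.04  1.07 -1.39]
t 3.98 grasp now [0.4835 0.01   0.1209] turn [-0.007 -0.001  0.   ] dist [-0.0003  0.0016 -0.0949]
[19.0, -0.3, 0.0, -0.001, -0.0, 0.0]
[19.0, -0.3, 0.0, -0.001, -0.0, 0.0]
[19.0, -0.3, 0.0, -0.002, -0.0, 0.0]
[19.0, -0.4, 0.1, -0.001, -0.001, 0.0]
[18.9, -0.3, -0.0, -0.002, -0.0, 0.0]
```

View pics/sc1.png

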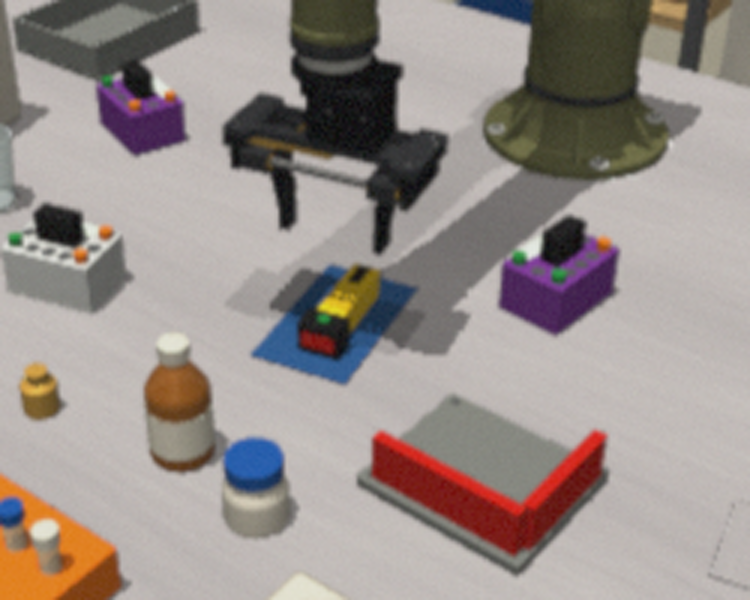

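The open gripper straddles the scanner, which is at (340,310), with the fingers at (288,225) and (382,245). Descending.

```bash
python3 -m crank '[24,-0.4,0,0,0,0,87, 24,-0.4,0,0,0,0,87, 22,-0.4,0,0,0,0,87, 16,-0.4,0,0,0,0,87, 9,0,0,0,0,0,87]' 30
python3 -m crank '[0,0,0,0,0,0,20, 0,0,0,0,0,0,20, 0,0,0,0,0,0,20, 0,0,0,0,0,0,20, 0,0,0,0,0,0,20]' 30
python3 -m crank '[0,0,0,0,0,0,20, 0,0,0,0,0,0,20, -8,0,0,0,0,0,20, -20,0,0,0,0,0,20, -22,0,0,0,0,0,20]'
python3 - <<'E'
from h import *
st()
im=ctrl.get_image("scene"); cv2.imwrite("pics/sc2.png",cv2.resize(im[120:270,180:360,::-1],None,fx=4,fy=4,interpolation=cv2.INTER_CUBIC))
E
```

```text
time: 4.7
position: [0.4823, 0.0132, 0.1891]
tool_rot: [2.102, 0.237, -2.103]
ft_force: [-0.2, 0.4, 0.0]
grip_width: 1.0
time: 5.32
position: [0.4826, 0.0128, 0.19]
tool_rot: [2.104, 0.237, -2.103]
ft_force: [0.4, -0.3, -0.6]
grip_width: 0.518
time: 5.95
position: [0.4822, 0.0127, 0.2403]
tool_rot: [2.102, 0.236, -2.104]
ft_force: [-0.2, -0.7, -1.2]
grip_width: 0.338
t 5.95 grasp [0.4821 0.0127 0.0763] xax [-0.001 -0.    -1.   ] yawY -1.347 F [-0.2 -0.7 -1.2] grip 29.4 q7 -1.36 q [-0.6   0.12  0.55  2.06 -0.08  0.98 -1.36]
```

View pics/sc2.png

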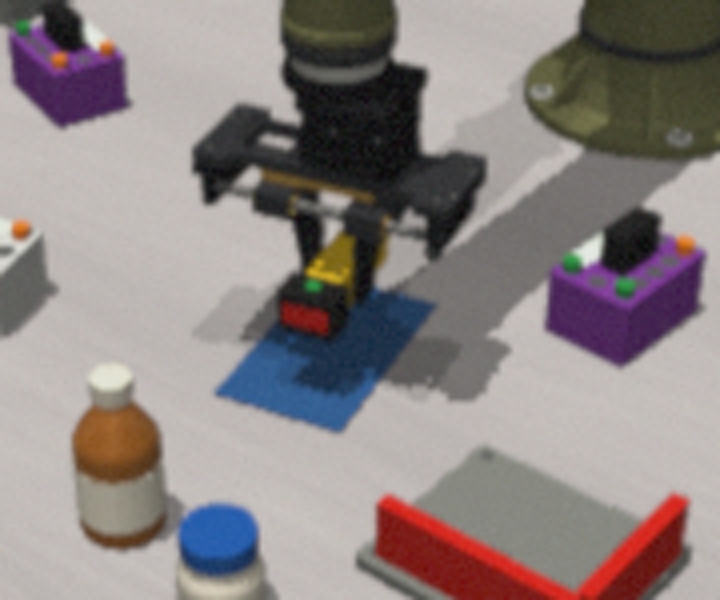

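Lifted: opening 29.4 mm, with the scanner level in the jaws and its red window at (305,318). Moving to the label.

```bash
python3 - <<'E'
from h import *
plan([.432,-.297,.038],down(.25-np.pi/2),10)
E
```

```text
t 6.0 grasp now [0.4843 0.0128 0.0792] turn [-0.027 -0.004  0.   ] dist [-0.0516 -0.3096 -0.0412]
[4.1, 29.0, 11.9, -0.003, -0.0, 0.0]
[4.1, 29.0, 12.0, -0.003, -0.0, 0.0]
[4.0, 29.0, 12.1, -0.003, -0.001, 0.0]
[4.1, 28.9, 12.2, -0.003, -0.0, 0.0]
[4.1, 28.9, 12.2, -0.002, -0.001, 0.0]
[4.1, 28.9, 12.3, -0.003, -0.0, 0.0]
[4.1, 28.9, 12.4, -0.002, -0.001, 0.0]
[4.1, 28.8, 12.4, -0.003, -0.0, 0.0]
[4.0, 28.8, 12.5, -0.002, -0.001, 0.0]
[4.1, 28.7, 12.6, -0.003, -0.0, 0.0]
```

```bash
python3 -m crank '[0,20,8,0,0,0,20, 2,30,12,-0.004,0,0,20, 2,32,14,-0.004,0,0,20, 3,32,14,-0.004,0,0,20, 4,32,14,-0.004,0,0,20]'
python3 -m crank '[5,32,14,-0.004,0,0,20, 6,32,14,-0.004,0,0,20, 6,32,14,-0.003,0,0,20, 7,29,12,0,0,0,20, 6,18,6,0,0,0,20]'
python3 - <<'E'
from h import *
st()
plan([.432,-.297,.038],down(.25-np.pi/2),1)
im=ctrl.get_image("scene"); cv2.imwrite("pics/sc3.png",cv2.resize(im[80:230,100:290,::-1],None,fx=4,fy=4,interpolation=cv2.INTER_CUBIC))
im=ctrl.get_image("top"); cv2.imwrite("pics/top3.png",cv2.resize(im[130:290,250:410,::-1],None,fx=3.7,fy=3.7,interpolation=cv2.INTER_CUBIC))
for n in("scene","top"):
    for d in ctrl.mark_of(n,"scanner_c")[:2]: print(n,d["at"],d["confidence"],back(n,d["at"],.032))
    for d in ctrl.mark_of(n,"scan_spot")[:2]: print("spot",n,d["at"],d["confidence"],back(n,d["at"],.032))
    for d in ctrl.mark_of(n,"label")[:4]: print("label",n,d["at"],d["confidence"],back(n,d["at"],.032))
E
```

```text
time: 6.62
position: [0.4549, -0.1445, 0.2286]
tool_rot: [2.095, 0.253, -2.094]
ft_force: [0.6, -0.3, -2.1]
grip_width: 0.346
time: 7.25
position: [0.4312, -0.2985, 0.1984]
tool_rot: [2.088, 0.261, -2.089]
ft_force: [0.4, -0.2, -2.4]
grip_width: 0.344
t 7.25 grasp [ 0.4312 -0.2985  0.0344] xax [-0.    -0.001 -1.   ] yawY -1.322 F [ 0.4 -0.2 -2.4] grip 29.9 q7 -0.54 q [-0.1   0.32  0.74  2.   -0.27  0.92 -0.54]
t 7.25 grasp now [ 0.4312 -0.2985  0.0344] turn [-0.001  0.    -0.   ] dist [0.0008 0.0015 0.0036]
[-3.6, -1.2, -1.1, -0.001, 0.0, -0.0]
scene [201.5, 156.5] 0.74 [ 0.41113822 -0.30540947  0.032     ]
scene [198.0, 169.7] 0.54 [ 0.47911852 -0.25546233  0.032     ]
spot scene [175.8, 180.3] 0.76 [ 0.5654781  -0.26655656  0.032     ]
spot scene [262.4, 207.9] 0.51 [0.5167762  0.03281245 0.032     ]
label scene [322.9, 188.9] 0.91 [0.3323093 0.119111  0.032    ]
label scene [176.1, 176.0] 0.77 [ 0.54773674 -0.28400106  0.032     ]
top [330.7, 224.4] 0.62 [ 0.43594374 -0.29803159  0.032     ]
top [329.7, 226.4] 0.4 [ 0.42867667 -0.29421587  0.032     ]
spot top [128.6, 214.6] 0.74 [0.47353088 0.43633659 0.032     ]
label top [365.8, 267.7] 0.88 [ 0.2790969  -0.42262993  0.032     ]
label top [216.3, 257.7] 0.75 [0.31754767 0.11857487 0.032     ]
label top [185.8, 171.1] 0.72 [0.63236938 0.23165499 0.032     ]
label top [323.1, 189.4] 0.67 [ 0.5643858  -0.27257326  0.032     ]
```

View pics/sc3.png

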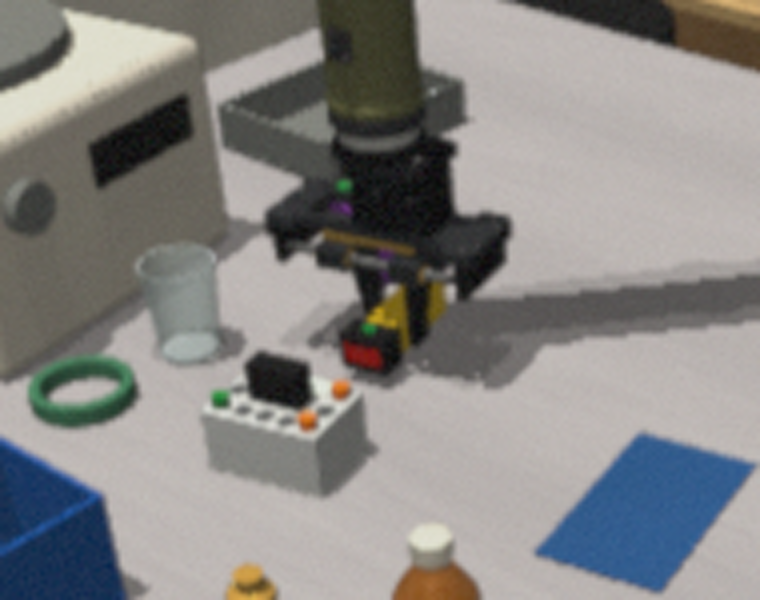

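View pics/top3.png

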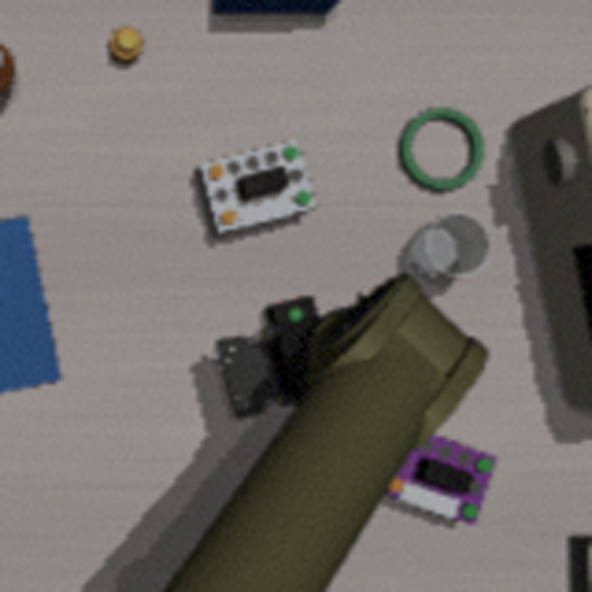

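The scanner head at (295,314) in the top crop points straight at the flap side of the silver block, whose front middle is about (268,222). The scene crop agrees. I'll trim 4 mm and hold.

```bash
python3 -m crank '[-3,-1,-1,0,0,0,20, -1,0,0,0,0,0,20, 0,0,0,0,0,0,20, 0,0,0,0,0,0,20, 0,0,0,0,0,0,20]'
python3 - <<'E'
from h import *
st()
g=np.array(pose()[1])
b=ctrl.get_image("top")
m=[d for d in ctrl.regions_of("top","block") if abs(d["at"][0]-320)<12 and abs(d["at"][1]-181)<12]
from fit import *
box=lambda x,y,z0,z1:(-x/2,x/2,-y/2,y/2,z0,z1)
if m:
  p,i=fit({"top":m[0]["region"]},[box(.07,.1,0,.055),box(.022,.046,.055,.089)],(.597,-.255,.25)); print(p,i)
E
python3 -m crank '[0,0,0,0,0,0,20, 0,0,0,0,0,0,20, 0,0,0,0,0,0,20, 0,0,0,0,0,0,20, 0,0,0,0,0,0,20]'
python3 -m crank '[0,0,0,0,0,0,20, 0,0,0,0,0,0,20, 0,0,0,0,0,0,20, 0,0,0,0,0,0,20, 0,0,0,0,0,0,20]'
python3 -m crank '[0,0,0,0,0,0,20, 0,0,0,0,0,0,20, 0,0,0,0,0,0,20, 0,0,0,0,0,0,20, 0,0,0,0,0,0,20]'
python3 - <<'E'
from h import *
st()
plan([.481,.009,.0255],down(.22-np.pi/2),10)
E
```

```text
time: 8.28
position: [0.4326, -0.2956, 0.2027]
tool_rot: [2.088, 0.263, -2.088]
ft_force: [0.0, -0.7, -0.9]
grip_width: 0.343
t 8.28 grasp [ 0.4326 -0.2956  0.0387] xax [-0.  0. -1.] yawY -1.32 F [ 0.  -0.7 -0.9] grip 29.8 q7 -0.55 q [-0.11  0.31  0.74  2.   -0.26  0.93 -0.55]
[ 0.59606727 -0.25398952  0.27557833] [np.float64(0.9485198817979159)]
time: 9.0
position: [0.4327, -0.2956, 0.2027]
tool_rot: [2.088, 0.263, -2.088]
ft_force: [0.1, 0.1, -1.8]
grip_width: 0.341
time: 9.62
position: [0.4327, -0.2956, 0.2027]
tool_rot: [2.088, 0.263, -2.088]
ft_force: [0.3, -0.6, -1.7]
grip_width: 0.341
time: 10.25
position: [0.4327, -0.2956, 0.2028]
tool_rot: [2.088, 0.263, -2.088]
ft_force: [-0.2, -0.7, -1.7]
grip_width: 0.343
t 10.25 grasp [ 0.4327 -0.2956  0.0388] xax [ 0.  0. -1.] yawY -1.32 F [-0.2 -0.7 -1.7] grip 29.9 q7 -0.55 q [-0.11  0.31  0.74  2.   -0.26  0.93 -0.55]
t 10.25 grasp now [ 0.4327 -0.2956  0.0388] turn [ 0.031 -0.     0.   ] dist [ 0.0483  0.3046 -0.0133]
[1.3, -28.3, -12.2, 0.003, -0.0, 0.0]
[1.3, -28.3, -12.2, 0.003, -0.0, 0.0]
[1.3, -28.4, -12.1, 0.003, -0.0, 0.0]
[1.3, -28.4, -12.0, 0.003, -0.0, 0.0]
[1.3, -28.5, -11.9, 0.003, -0.0, 0.0]
[1.4, -28.5, -11.8, 0.003, -0.0, 0.0]
[1.3, -28.5, -11.7, 0.003, -0.0, 0.0]
[1.4, -28.6, -11.6, 0.003, -0.0, 0.0]
[1.3, -28.6, -11.6, 0.003, -0.0, 0.0]
[1.4, -28.6, -11.5, 0.004, -0.0, 0.0]
```

```bash
python3 -m crank '[-6,-10,-4,0,0,0,20, -6,-26,-12,0.003,0,0,20, -2,-32,-13,0.003,0,0,20, 0,-32,-13,0.003,0,0,20, 0,-32,-13,0.004,0,0,20]'
python3 -m crank '[0,-32,-13,0.004,0,0,20, 0,-32,-13,0.004,0,0,20, 0,-32,-13,0.004,0,0,20, 0,-32,-13,0.003,0,0,20, 0,-22,-9,0.003,0,0,20]'
python3 - <<'E'
from h import *
st()
plan([.481,.009,.0265],down(.22-np.pi/2),5)
E
```

```text
time: 10.88
position: [0.4539, -0.1524, 0.2172]
tool_rot: [2.096, 0.251, -2.094]
ft_force: [0.1, 0.4, -1.8]
grip_width: 0.342
time: 11.5
position: [0.4789, 0.0082, 0.2172]
tool_rot: [2.105, 0.235, -2.104]
ft_force: [0.1, 0.2, -1.3]
grip_width: 0.343
t 11.5 grasp [0.479  0.0084 0.0532] xax [ 0.001  0.001 -1.   ] yawY -1.349 F [ 0.1  0.2 -1.3] grip 29.8 q7 -1.32 q [-0.62  0.16  0.58  2.09 -0.11  0.92 -1.32]
t 11.5 grasp now [0.479  0.0084 0.0532] turn [ 0.002 -0.001  0.001] dist [ 0.0021  0.0008 -0.0267]
[5.3, -0.1, -0.4, 0.0, -0.0, 0.0]
[5.4, -0.0, -0.5, 0.0, -0.0, 0.0]
[5.3, -0.1, -0.4, 0.001, -0.0, 0.0]
[5.4, -0.0, -0.5, 0.0, -0.0, 0.0]
[5.3, -0.1, -0.4, 0.001, -0.001, 0.001]
```

```bash
python3 -m crank '[9,0,-1,0,0,0,20, 8,0,-1,0,0,0,20, 6,0,0,0,0,0,20, 3,0,0,0,0,0,20, 1.2,0,0,0,0,0,20]'
python3 - <<'E'
from h import *
st()
E
```

```text
time: 12.12
position: [0.4807, 0.0054, 0.1898]
tool_rot: [2.104, 0.231, -2.107]
ft_force: [-5.5, -1.6, 11.2]
grip_width: 0.342
t 12.12 grasp [0.4804 0.0053 0.0258] xax [-0.001 -0.    -1.   ] yawY -1.352 F [-5.5 -1.6 11.2] grip 29.8 q7 -1.29 q [-0.6   0.21  0.58  2.1  -0.15  0.87 -1.29]
```

In contact with the mat (11 N). Releasing and rising.

```bash
python3 -m crank '[0,0,0,0,0,0,50, 0,0,0,0,0,0,70, 0,0,0,0,0,0,70, 0,0,0,0,0,0,70, 0,0,0,0,0,0,70]' 40
python3 -m crank '[-12,0,0,0,0,0,70, -30,0,0,0,0,0,70, -40,0,0,0,0,0,80, -40,0,0,0,0,0,80, -30,0,0,0,0,0,80]'
python3 - <<'E'
from h import *
st()
im=ctrl.get_image("scene"); cv2.imwrite("pics/sc4.png",cv2.resize(im[120:270,180:360,::-1],None,fx=4,fy=4,interpolation=cv2.INTER_CUBIC))
plan([.6005,-.250,.17],down(.255),10)
E
```

```text
time: 12.75
position: [0.4809, 0.0063, 0.1896]
tool_rot: [2.105, 0.233, -2.105]
ft_force: [-0.1, 0.7, 0.1]
grip_width: 0.773
time: 13.38
position: [0.481, 0.0059, 0.3443]
tool_rot: [2.109, 0.233, -2.103]
ft_force: [0.9, 1.1, -1.0]
grip_width: 0.915
t 13.38 grasp [0.4815 0.0061 0.1803] xax [ 0.003  0.001 -1.   ] yawY -1.351 F [ 0.9  1.1 -1. ] grip 79.6 q7 -1.42 q [-0.66 -0.02  0.59  1.96  0.01  1.2  -1.42]
t 13.43 grasp now [0.4836 0.0062 0.1838] turn [-1.607 -0.007 -0.006] dist [ 0.1182 -0.2558 -0.0138]
[1.4, 27.5, -6.0, -0.161, -0.001, -0.001]
[1.4, 28.1, -1.5, -0.161, -0.001, -0.001]
[1.4, 28.0, 3.1, -0.161, -0.001, -0.001]
[1.3, 27.2, 7.5, -0.161, -0.001, -0.0]
[1.3, 25.6, 11.8, -0.16, -0.001, -0.0]
[1.4, 23.4, 15.7, -0.161, -0.001, -0.001]
[1.3, 20.6, 19.2, -0.16, -0.001, -0.0]
[1.4, 17.3, 22.3, -0.161, -0.0, -0.0]
[1.4, 13.5, 24.7, -0.16, -0.0, -0.001]
[1.3, 9.3, 26.6, -0.161, -0.001, -0.0]
```

View pics/sc4.png

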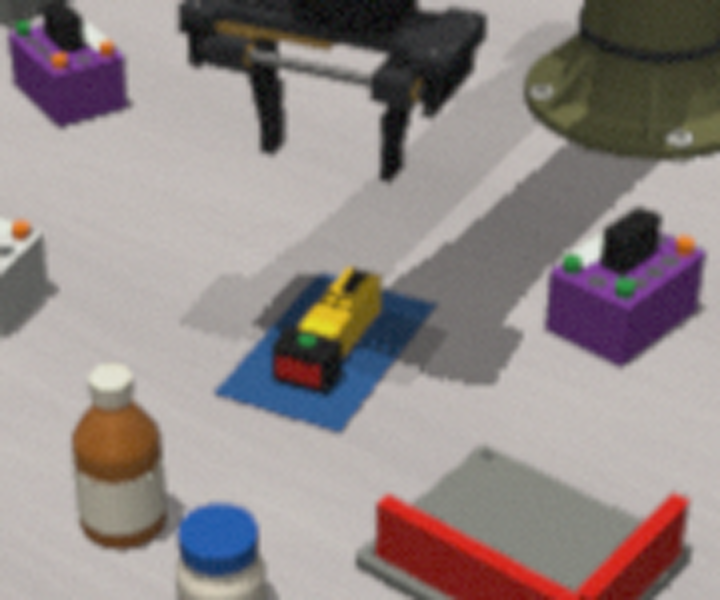

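The scanner lies flat on the mat, its head at (307,365), and is released. Now to the block's handle.

```bash
python3 -m crank '[1,27.5,-6,-0.161,0,0,80, 1,28,-1.5,-0.161,0,0,80, 1,28,3,-0.161,0,0,80, 1,27,7,-0.161,0,0,80, 1,25.5,11,-0.16,0,0,80]'
python3 -m crank '[1,23.4,15,-0.161,0,0,80, 1,21,18.8,-0.16,0,0,80, 1,18,22,-0.161,0,0,80, 1,14,24.5,-0.16,0,0,80, 1,9,26,-0.161,0,0,80]'
python3 - <<'E'
from h import *
st()
im=ctrl.get_image("scene"); cv2.imwrite("pics/sc5.png",cv2.resize(im[80:230,100:290,::-1],None,fx=4,fy=4,interpolation=cv2.INTER_CUBIC))
plan([.597,-.2548,.08],down(.255),5)
E
```

```text
time: 14.05
position: [0.5411, -0.1212, 0.3372]
tool_rot: [1.597, 0.902, -1.595]
ft_force: [0.5, 1.1, 1.2]
grip_width: 0.918
time: 14.68
position: [0.6021, -0.2472, 0.332]
tool_rot: [1.015, 1.321, -1.014]
ft_force: [0.2, 1.3, 0.2]
grip_width: 0.919
t 14.68 grasp [ 0.6022 -0.2473  0.168 ] xax [ 0. -0. -1.] yawY 0.261 F [0.2 1.3 0.2] grip 80.0 q7 0.79 q [-0.12  0.41  0.61  1.56 -0.24  1.25  0.79]
t 14.72 grasp now [ 0.6023 -0.2517  0.168 ] turn [ 0.008  0.004 -0.   ] dist [-0.0051 -0.0038 -0.088 ]
[17.6, -1.2, 0.4, 0.002, 0.001, -0.0]
[17.6, -1.2, 0.4, 0.002, 0.001, -0.0]
[17.6, -1.2, 0.4, 0.001, 0.001, -0.0]
[17.6, -1.2, 0.5, 0.002, 0.001, -0.0]
[17.6, -1.1, 0.5, 0.001, 0.0, -0.0]
```

View pics/sc5.png

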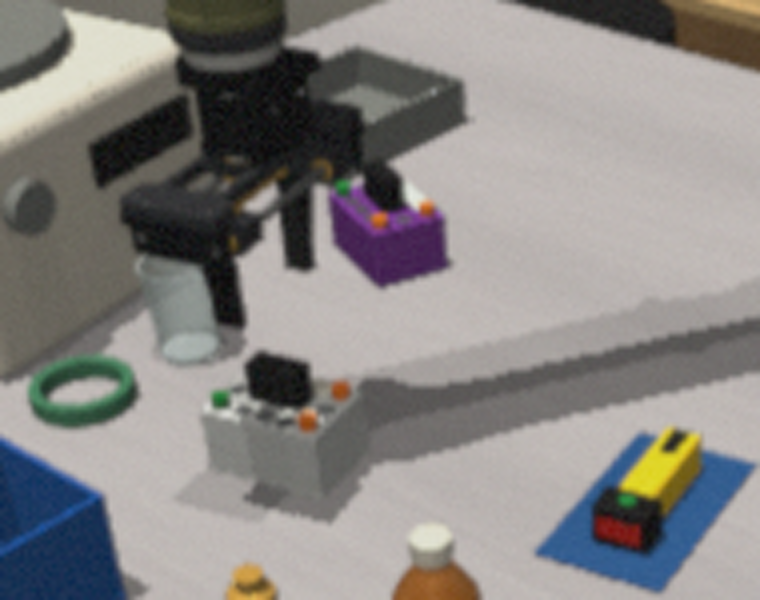

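The gripper is centred over the silver block's black handle at (280,380), with the fingers on either side along block x. Descending.

```bash
python3 -m crank '[20,-1.3,0.5,0,0,0,70, 22,-1.3,0.5,0,0,0,60, 22,-1.2,0.4,0,0,0,60, 16,-1,0.4,0,0,0,60, 9,-0.5,0,0,0,0,60]' 50
python3 - <<'E'
from h import *
st()
im=ctrl.get_image("scene"); cv2.imwrite("pics/sc6.png",cv2.resize(im[120:220,130:230,::-1],None,fx=6,fy=6,interpolation=cv2.INTER_CUBIC))
E
```

```text
time: 15.35
position: [0.5966, -0.2486, 0.2411]
tool_rot: [1.019, 1.321, -1.019]
ft_force: [-0.1, -0.0, 1.0]
grip_width: 0.691
t 15.35 grasp [ 0.5964 -0.2484  0.0771] xax [-0.002  0.001 -1.   ] yawY 0.256 F [-0.1 -0.   1. ] grip 60.1 q7 0.82 q [-0.1   0.48  0.58  1.66 -0.29  1.09  0.82]
```

View pics/sc6.png

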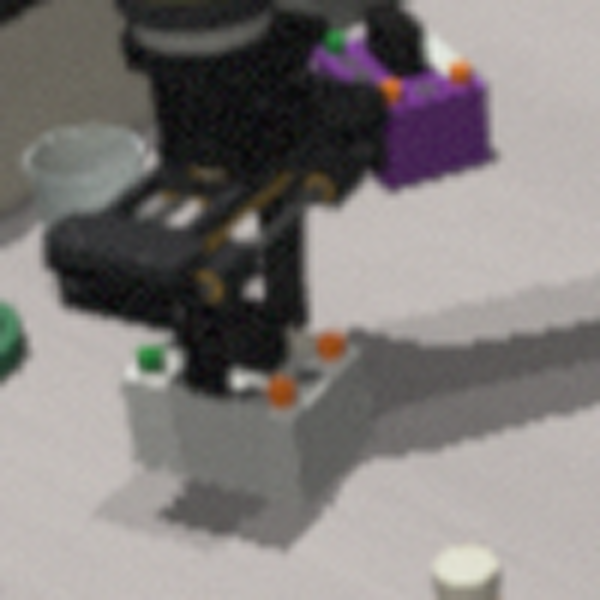

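```bash
python3 - <<'E'
from h import *
for n in("scene","top"):
  print(n,proj(n,[[.5964,-.2484,.072],[.597,-.2548,.072],[.5964,-.2484,.089],[.597,-.2548,.089]]).round(1))
  im=cv2.imread(f"pics/{n}_raw.png"); g=im.max(2)
  c=(170,174) if n=="scene" else (320,180)
  sub=np.zeros_like(g); sub[c[1]-10:c[1]+11,c[0]-13:c[0]+14]=1
  k,l,s,ce=cv2.connectedComponentsWithStats(((g<50)&(sub>0)).astype(np.uint8)); i=1+s[1:,4].argmax(); print(s[i],ce[i])
E
```

```text
scene [[170.9 175.6]
 [169.2 175. ]
 [170.2 170.7]
 [168.5 170.1]]
[162 169  15  13 143] [169.29370629 174.85314685]
top [[318.4 179.5]
 [320.2 179.3]
 [319.3 178.9]
 [321.1 178.7]]
[314 176  14   8  76] [320.34210526 179.31578947]
```

The handle fit is confirmed in both cameras; the tool sits 6 mm off along the handle's length. I'll correct that, close and lift.

```bash
python3 -m crank '[0,-1,3,0,0,0,60, 0,0,3,0,0,0,60, 0,0,0,0,0,0,50, 0,0,0,0,0,0,15, 0,0,0,0,0,0,15]' 50
python3 -m crank '[0,0,0,0,0,0,15, 0,0,0,0,0,0,15, 0,0,0,0,0,0,15, 0,0,0,0,0,0,15, 0,0,0,0,0,0,15]' 55
python3 - <<'E'
from h import *
st()
E
python3 -m crank '[-6,0,0,0,0,0,15, -14,0,0,0,0,0,15, -22,0,0,0,0,0,15, -24,0,0,0,0,0,15, -14,0,0,0,0,0,15]' 55
python3 - <<'E'
from h import *
st()
im=ctrl.get_image("scene"); cv2.imwrite("pics/sc7.png",cv2.resize(im[80:230,100:290,::-1],None,fx=4,fy=4,interpolation=cv2.INTER_CUBIC))
E
```

```text
time: 16.02
position: [0.5977, -0.2556, 0.2427]
tool_rot: [1.019, 1.319, -1.018]
ft_force: [0.3, 0.1, 0.8]
grip_width: 0.436
time: 16.65
position: [0.5973, -0.2557, 0.2425]
tool_rot: [1.018, 1.32, -1.019]
ft_force: [-2.5, 0.2, 0.1]
grip_width: 0.246
t 16.65 grasp [ 0.5972 -0.2557  0.0785] xax [-0.001  0.    -1.   ] yawY 0.256 F [-2.5  0.2  0.1] grip 21.4 q7 0.83 q [-0.08  0.49  0.58  1.65 -0.29  1.09  0.83]
time: 17.27
position: [0.5979, -0.2558, 0.3244]
tool_rot: [1.019, 1.317, -1.017]
ft_force: [0.5, 0.2, -7.5]
grip_width: 0.25
t 17.27 grasp [ 0.5983 -0.2559  0.1604] xax [ 0.002 -0.001 -1.   ] yawY 0.256 F [ 0.5  0.2 -7.5] grip 21.8 q7 0.8 q [-0.11  0.41  0.61  1.57 -0.25  1.23  0.8 ]
```

View pics/sc7.png

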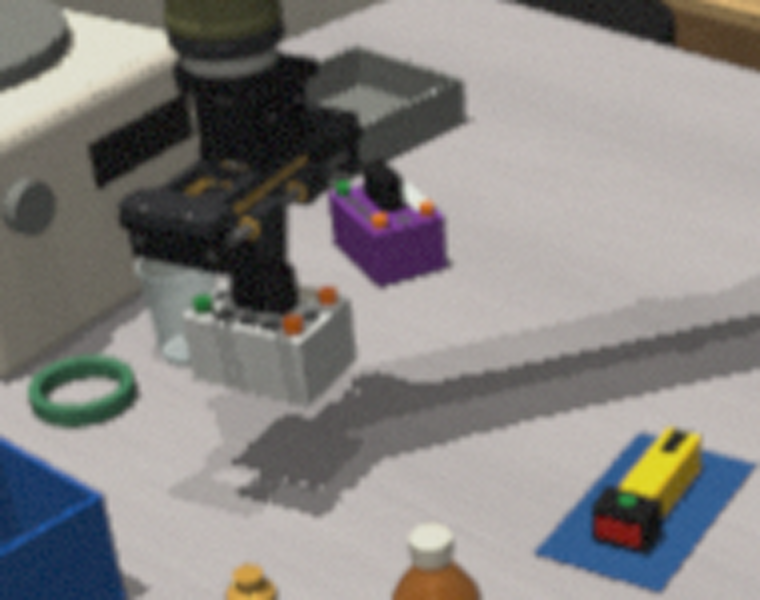

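The block is lifted level, with about 8 cm of clearance and a 7.5 N load. Before going I'll refine the station pose from the red fence mask.

```bash
python3 - <<'E'
from fit import *
box=lambda x,y,z0,z1,cx=0,cy=0:(cx-x/2,cx+x/2,cy-y/2,cy+y/2,z0,z1)
ims={n:cv2.imread(f"pics/{n}_raw.png") for n in("scene","top")}
for n in ims:
  for half in (0,):
    im=ims[n].astype(int); m=((im[:,:,2]>90)&(im[:,:,2]>2*im[:,:,1])&(im[:,:,2]>2*im[:,:,0]))
    ctr=proj(n,[[.6,.25,.03]])[0]; yy,xx=np.mgrid[:384,:512]; m&=(np.hypot(xx-ctr[0],yy-ctr[1])<60)
    print(n,fit({n:m},[box(.012,.14,.012,.057,.058,.002),box(.11,.012,.012,.057,-.004,.072)],(.585,.2356,-.035)),m.sum())
plan([.583,.232,.16],down(-.037),15)
E
```

```text
scene (array([ 0.58434408,  0.23502392, -0.01082945]), [np.float64(0.9128774578651685)]) 1304
top (array([ 0.58894424,  0.23823898, -0.04004701]), [np.float64(0.5627133983298367)]) 215
t 17.32 grasp now [ 0.5989 -0.2562  0.162 ] turn [ 0.293  0.001 -0.004] dist [-0.0152  0.488  -0.002 ]
[0.1, 7.3, -31.7, 0.02, 0.0, -0.0]
[0.1, 6.6, -31.9, 0.02, 0.0, -0.0]
[0.1, 6.0, -32.0, 0.019, 0.0, -0.0]
[0.1, 5.4, -32.1, 0.02, 0.0, -0.0]
[0.1, 4.7, -32.2, 0.019, 0.0, -0.0]
[0.1, 4.1, -32.3, 0.02, 0.0, -0.0]
[0.1, 3.5, -32.4, 0.019, 0.0, -0.0]
[0.1, 2.8, -32.4, 0.02, 0.0, -0.001]
[0.1, 2.2, -32.5, 0.019, 0.0, -0.0]
[0.1, 1.6, -32.5, 0.02, 0.0, -0.001]
[0.1, 0.9, -32.5, 0.019, 0.0, -0.0]
[0.1, 0.3, -32.6, 0.02, 0.0, -0.001]
[0.1, -0.3, -32.5, 0.019, 0.0, -0.0]
[0.1, -0.9, -32.5, 0.02, 0.001, -0.001]
[0.1, -1.6, -32.6, 0.019, 0.0, -0.0]
```

```bash
python3 - <<'E'
from h import *
from fit import hull
im=cv2.imread("pics/top_raw.png"); sc=cv2.imread("pics/scene_raw.png")
def ov(n,im,x0,y0,w,h,f,p):
    a=cv2.resize(im[y0:y0+h,x0:x0+w],None,fx=f,fy=f,interpolation=cv2.INTER_CUBIC)
    x,y,t=p;c,s=np.cos(t),np.sin(t)
    def L(pts):
        pts=np.array(pts,float); W=np.c_[x+c*pts[:,0]-s*pts[:,1],y+s*pts[:,0]+c*pts[:,1],pts[:,2]]
        q=((proj(n,W)+.5-[x0,y0])*f).astype(np.int32); cv2.polylines(a,[q],True,(0,255,0),1)
    L([(-.07,-.08,.012),(.07,-.08,.012),(.07,.08,.012),(-.07,.08,.012)])
    L([(.052,-.068,.057),(.064,-.068,.057),(.064,.072,.057),(.052,.072,.057)])
    L([(-.059,.066,.057),(.051,.066,.057),(.051,.078,.057),(-.059,.078,.057)])
    return a
A=ov("top",im,155,158,60,52,6.3,(.586,.2355,-.03)); B=ov("scene",sc,260,225,100,68,4,(.586,.2355,-.03))
c=np.zeros((330,790,3),np.uint8); c[:A.shape[0],:A.shape[1]]=A; c[:B.shape[0],385:385+B.shape[1]]=B
cv2.imwrite("pics/ov.png",c)
E
```

```text
(no output)
```

View pics/ov.png

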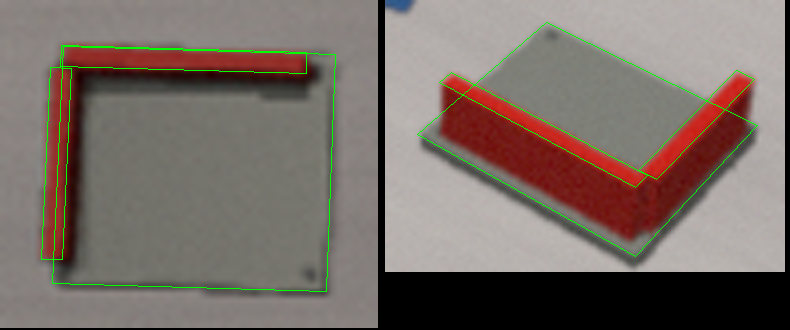

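The overlay at yaw -0.03 sits on the fences and plate edges to within about a pixel in both views. I'll use that.

```bash
python3 -m crank '[0,4,-16,0.01,0,0,15, 0,6.6,-26,0.02,0,0,15, 0,7,-36,0.02,0,0,15, 0,6,-36,0.02,0,0,15, 0,5,-36,0.02,0,0,15]'
python3 -m crank '[0,5,-36,0.02,0,0,15, 0,4,-36,0.02,0,0,15, 0,3,-36,0.02,0,0,15, 0,2.5,-36,0.02,0,0,15, 0,2,-36,0.02,0,0,15]'
python3 -m crank '[0,1,-36,0.02,0,0,15, 0,1,-36,0.02,0,0,15, 0,0,-34,0.02,0,0,15, 0,-0.5,-28,0.02,0,0,15, 0,-1,-18,0.02,0,0,15]'
python3 - <<'E'
from h import *
st()
plan([.583,.232,.094],down(-.03),5)
E
```

```text
time: 17.95
position: [0.5926, -0.1017, 0.322]
tool_rot: [1.087, 1.284, -1.087]
ft_force: [1.2, 0.0, -6.3]
grip_width: 0.25
time: 18.58
position: [0.5863, 0.0789, 0.3221]
tool_rot: [1.161, 1.24, -1.162]
ft_force: [0.8, -0.4, -6.1]
grip_width: 0.247
time: 19.2
position: [0.5817, 0.2319, 0.3218]
tool_rot: [1.233, 1.195, -1.234]
ft_force: [0.6, -0.8, -6.4]
grip_width: 0.249
t 19.2 grasp [0.5816 0.2319 0.1578] xax [-0.001  0.    -1.   ] yawY -0.033 F [ 0.6 -0.8 -6.4] grip 21.7 q7 -0.34 q [-0.78  0.34  0.44  1.63 -0.15  1.21 -0.34]
t 19.2 grasp now [0.5816 0.2319 0.1578] turn [-0.003 -0.     0.001] dist [ 0.0013  0.0001 -0.0638]
[12.8, 0.3, -0.0, -0.001, -0.0, 0.0]
[12.7, 0.3, -0.0, -0.0, -0.0, 0.0]
[12.8, 0.2, -0.1, -0.001, -0.0, 0.0]
[12.7, 0.3, -0.0, -0.0, -0.0, 0.001]
[12.8, 0.2, -0.1, -0.001, -0.0, 0.0]
```

Now look from above before lowering.

```bash
python3 -m crank '[8,0.3,0,0,0,0,15, 12,0.3,0,0,0,0,15, 10,0.3,0,0,0,0,15, 6,0.3,0,0,0,0,15, 3,0,0,0,0,0,15]'
python3 - <<'E'
from h import *
st()
im=ctrl.get_image("scene"); a=cv2.resize(im[180:300,250:350,::-1],None,fx=4,fy=4,interpolation=cv2.INTER_CUBIC)
im=ctrl.get_image("top"); b=cv2.resize(im[140:230,140:230,::-1],None,fx=4,fy=4,interpolation=cv2.INTER_CUBIC)
c=np.zeros((480,770,3),np.uint8);c[:480,:400]=a;c[:360,405:765]=b;cv2.imwrite("pics/p8.png",c)
E
```

```text
time: 19.82
position: [0.5836, 0.2293, 0.283]
tool_rot: [1.234, 1.193, -1.235]
ft_force: [0.5, 0.3, -6.1]
grip_width: 0.247
t 19.82 grasp [0.5836 0.2292 0.119 ] xax [-0.001 -0.    -1.   ] yawY -0.035 F [ 0.5  0.3 -6.1] grip 21.5 q7 -0.32 q [-0.77  0.38  0.44  1.67 -0.17  1.13 -0.32]
```

View pics/p8.png

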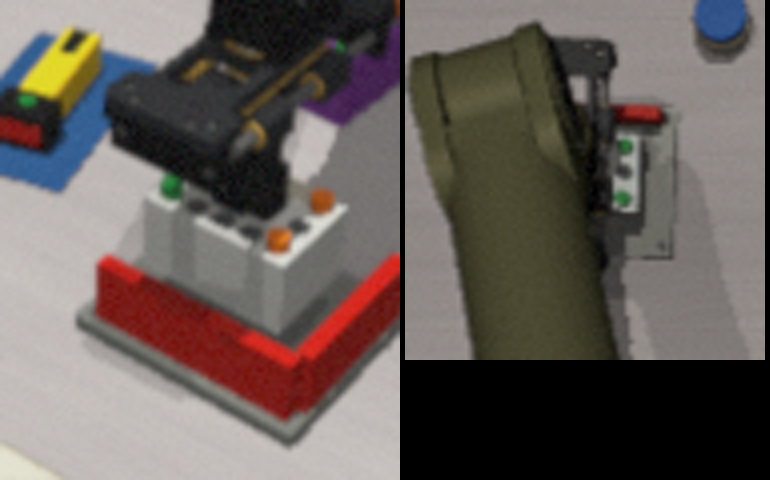

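The block hangs level inside both fences with gaps on both sides, label side facing away from the far fence. Lowering.

```bash
python3 -m crank '[8,0,0,0,0,0,15, 8,0,0,0,0,0,15, 5,0,0,0,0,0,15, 3,0,0,0,0,0,15, 1.5,0,0,0,0,0,15]' 60
python3 - <<'E'
from h import *
st()
E
python3 -m crank '[1,0,0,0,0,0,15, 1,0,0,0,0,0,15, 1,0,0,0,0,0,15, 0.5,0,0,0,0,0,15, 0.5,0,0,0,0,0,15]' 60
python3 - <<'E'
from h import *
st()
E
```

```text
time: 20.55
position: [0.5836, 0.2298, 0.2579]
tool_rot: [1.234, 1.193, -1.234]
ft_force: [0.1, 0.2, -6.1]
grip_width: 0.241
t 20.55 grasp [0.5836 0.2298 0.0939] xax [-0. -0. -1.] yawY -0.034 F [ 0.1  0.2 -6.1] grip 21.0 q7 -0.31 q [-0.77  0.4   0.43  1.69 -0.19  1.09 -0.31]
time: 21.18
position: [0.5837, 0.2298, 0.2545]
tool_rot: [1.235, 1.193, -1.234]
ft_force: [-1.1, -0.5, -2.5]
grip_width: 0.248
t 21.18 grasp [0.5837 0.2298 0.0905] xax [ 0.  0. -1.] yawY -0.034 F [-1.1 -0.5 -2.5] grip 21.6 q7 -0.31 q [-0.76  0.4   0.43  1.69 -0.19  1.08 -0.31]
```

```bash
python3 -m crank '[0.5,0,0,0,0,0,15, 0.5,2,0,0,0,0,15, 0,4,0,0,0,0,15, 0,4,0,0,0,0,15, 0,3,0,0,0,0,15]' 60
python3 - <<'E'
from h import *
st()
E
python3 -m crank '[0,1.5,0,0,0,0,15, 0,1,0,0,0,0,15, 0,1,0,0,0,0,15, 0,1,0,0,0,0,15, 0,0,0,0,0,0,15]' 60
python3 - <<'E'
from h import *
st()
E
```

```text
time: 21.8
position: [0.5972, 0.2299, 0.2544]
tool_rot: [1.236, 1.193, -1.232]
ft_force: [-3.7, 0.8, 5.7]
grip_width: 0.248
t 21.8 grasp [0.5974 0.2301 0.0904] xax [ 0.001  0.002 -1.   ] yawY -0.034 F [-3.7  0.8  5.7] grip 21.6 q7 -0.3 q [-0.75  0.43  0.43  1.66 -0.2   1.09 -0.3 ]
time: 22.42
position: [0.6017, 0.2297, 0.2544]
tool_rot: [1.236, 1.193, -1.232]
ft_force: [-3.5, -0.2, 6.4]
grip_width: 0.247
t 22.43 grasp [0.6019 0.23   0.0904] xax [ 0.002  0.001 -1.   ] yawY -0.034 F [-3.5 -0.2  6.4] grip 21.5 q7 -0.29 q [-0.74  0.44  0.43  1.65 -0.2   1.09 -0.29]
```

```bash
python3 -m crank '[0,0.8,0,0,0,0,15, 0,0.8,0,0,0,0,15, 0,0.8,0,0,0,0,15, 0,0.8,0,0,0,0,15, 0,0,0,0,0,0,15]' 60
python3 - <<'E'
from h import *
st(); print(ctrl.get_state()["torque"])
E
python3 -m crank '[0,0,-2,0,0,0,15, 0,0,-4,0,0,0,15, 0,0,-4,0,0,0,15, 0,0,-3,0,0,0,15, 0,0,0,0,0,0,15]' 60
python3 - <<'E'
from h import *
st(); print(ctrl.get_state()["torque"])
E
```

```text
time: 23.05
position: [0.6033, 0.2297, 0.2545]
tool_rot: [1.232, 1.197, -1.236]
ft_force: [-10.9, -0.7, 11.0]
grip_width: 0.246
t 23.05 grasp [0.6027 0.2298 0.0905] xax [-0.004  0.001 -1.   ] yawY -0.033 F [-10.9  -0.7  11. ] grip 21.4 q7 -0.29 q [-0.74  0.44  0.43  1.64 -0.2   1.1  -0.29]
[-0.36610568  2.13223217  0.10701761]
time: 23.68
position: [0.604, 0.2386, 0.2546]
tool_rot: [1.229, 1.193, -1.242]
ft_force: [-13.3, -10.1, 15.5]
grip_width: 0.249
t 23.68 grasp [0.603  0.2377 0.0906] xax [-0.006 -0.005 -1.   ] yawY -0.036 F [-13.3 -10.1  15.5] grip 21.6 q7 -0.31 q [-0.75  0.45  0.43  1.63 -0.2   1.11 -0.31]
[-1.97087208  2.81604784  0.18746337]
```

```bash
python3 -m crank '[0,0,-3,0,0,0,15, 0,0,-3,0,0,0,15, 0,0,-3,0,0,0,15, 0,0,-2,0,0,0,15, 0,0,0,0,0,0,15]' 60
python3 - <<'E'
from h import *
st(); print(ctrl.get_state()["torque"])
E
python3 -m crank '[0,0,-1,0,0,0,15, 0,0,-1,0,0,0,15, 0,0,-1,0,0,0,15, 0,0,-1,0,0,0,15, 0,0,0,0,0,0,15]' 60
python3 - <<'E'
from h import *
st(); print(ctrl.get_state()["torque"])
E
```

```text
time: 24.3
position: [0.6044, 0.2494, 0.2546]
tool_rot: [1.228, 1.192, -1.243]
ft_force: [-13.3, -10.2, 15.8]
grip_width: 0.248
t 24.3 grasp [0.6034 0.2485 0.0906] xax [-0.006 -0.005 -1.   ] yawY -0.036 F [-13.3 -10.2  15.8] grip 21.6 q7 -0.32 q [-0.76  0.46  0.42  1.62 -0.2   1.11 -0.32]
[-2.08523072  2.84435006  0.18825565]
time: 24.92
position: [0.6046, 0.252, 0.2546]
tool_rot: [1.227, 1.191, -1.245]
ft_force: [-14.8, -12.0, 17.6]
grip_width: 0.247
t 24.93 grasp [0.6035 0.2507 0.0906] xax [-0.007 -0.008 -1.   ] yawY -0.037 F [-14.8 -12.   17.6] grip 21.4 q7 -0.33 q [-0.76  0.46  0.42  1.62 -0.2   1.12 -0.33]
[-2.62537565  3.05023121  0.28075604]
```

```bash
python3 -m crank '[0,0,-1,0,0,0,15, 0,0,-1,0,0,0,15, 0,0,-1,0,0,0,15, 0,0,0,0,0,0,15, 0,0,0,0,0,0,15]' 60
python3 - <<'E'
from h import *
st(); print(ctrl.get_state()["torque"])
im=ctrl.get_image("scene"); a=cv2.resize(im[180:300,250:350,::-1],None,fx=4.6,fy=4.6,interpolation=cv2.INTER_CUBIC)
cv2.imwrite("pics/p9.png",a)
E
```

```text
time: 25.55
position: [0.6048, 0.2527, 0.2547]
tool_rot: [1.225, 1.189, -1.248]
ft_force: [-16.1, -17.1, 20.5]
grip_width: 0.246
t 25.55 grasp [0.6035 0.2509 0.0907] xax [-0.008 -0.011 -1.   ] yawY -0.038 F [-16.1 -17.1  20.5] grip 21.4 q7 -0.33 q [-0.77  0.46  0.43  1.61 -0.2   1.12 -0.33]
[-3.60572398  3.35944322  0.31735483]
```

View pics/p9.png

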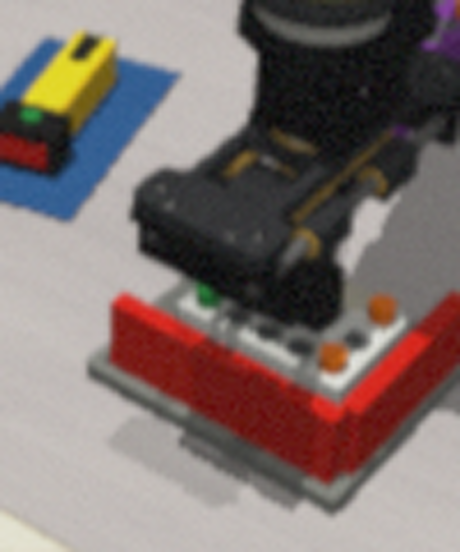

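The block is seated in the corner against both red fences: the tool has stopped at y ≈ 0.251, with reactions of 16 N in x, 17 N in y and 20 N in z. The tool leans by 0.01 rad under the push, so I'll trim the tilt so the block stays flat.

```bash
python3 -m crank '[0.5,0,0,0,0.003,0.002,15, 0,0,0,0,0.003,0.002,15, 0.5,0,0,0,0.003,0.002,15, 0,0,0,0,0.002,0.002,15, 0,0,0,0,0,0,15]' 60
python3 - <<'E'
from h import *
st(); print(ctrl.get_state()["torque"])
E
```

```text
time: 26.22
position: [0.6041, 0.2512, 0.2545]
tool_rot: [1.233, 1.191, -1.242]
ft_force: [-22.3, -20.8, 29.4]
grip_width: 0.248
t 26.23 grasp [0.6034 0.2507 0.0905] xax [-0.004 -0.003 -1.   ] yawY -0.038 F [-22.3 -20.8  29.4] grip 21.6 q7 -0.33 q [-0.76  0.46  0.42  1.62 -0.2   1.11 -0.33]
[-4.6913423   4.93506177  0.47416865]
```

```bash
python3 -m crank '[0,0,0,0,0,0,15, 0,0,0,0,0,0,15, 0,0,0,0,0,0,15, 0,0,0,0,0,0,15, 0,0,0,0,0,0,15]' 60
python3 - <<'E'
from h import *
st()
im=ctrl.get_image("scene")[:,:,::-1]; a=cv2.resize(im[195:300,260:350],None,fx=6,fy=6,interpolation=cv2.INTER_CUBIC)
# expected block outline + inner fence edges overlay
s,p,Rr=pose(); g=p+Rr.apply([.164,0,0]); t=-.037;c,sn=np.cos(t),np.sin(t)
def L(pts,col,o):
    pts=np.array(pts,float);W=np.c_[o[0]+c*pts[:,0]-sn*pts[:,1],o[1]+sn*pts[:,0]+c*pts[:,1],pts[:,2]]
    cv2.polylines(a,[((proj("scene",W)+.5-[260,195])*6).astype(np.int32)],True,col,1)
L([(-.035,-.05,.067),(.035,-.05,.067),(.035,.05,.067),(-.035,.05,.067)],(0,255,0),g)
cv2.imwrite("pics/p10.png",a)
im=ctrl.get_image("top")[:,:,::-1]
cv2.imwrite("pics/p11.png",cv2.resize(im[120:280,110:400],None,fx=2.7,fy=2.7))
E
```

```text
time: 26.85
position: [0.6041, 0.2512, 0.2545]
tool_rot: [1.233, 1.191, -1.242]
ft_force: [-22.9, -21.2, 27.9]
grip_width: 0.248
t 26.85 grasp [0.6035 0.2507 0.0905] xax [-0.004 -0.003 -1.   ] yawY -0.038 F [-22.9 -21.2  27.9] grip 21.6 q7 -0.33 q [-0.76  0.46  0.42  1.62 -0.2   1.11 -0.33]
```

View pics/p10.png

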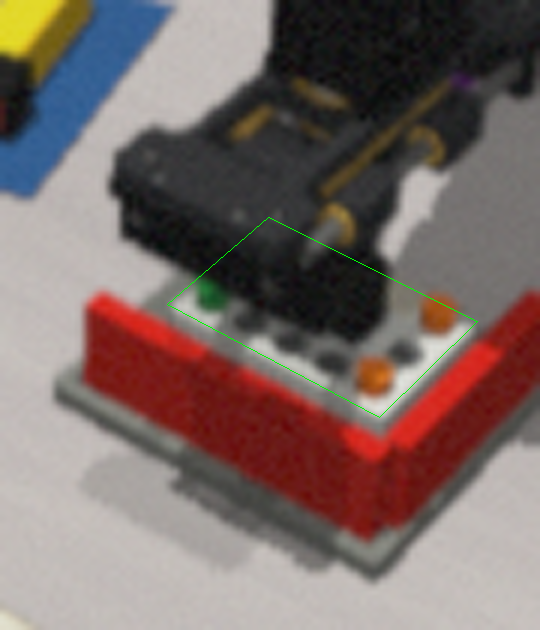

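View pics/p11.png

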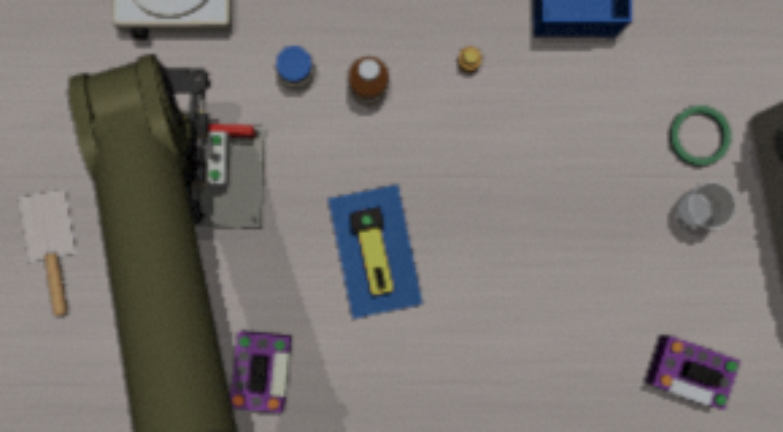

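The block sits parallel in the corner, touching both fences, with its top at (270,350) matching the expected outline. The scanner is flat on the mat at (370,250) and the bystanders are where they were. Handing in.

```bash
python3 - <<'E'
from h import *
print(ctrl.close_job())
E
```

```text
the job is handed in; nothing more can be done
None
```

I scanned the label, laid the scanner back on the mat, and moved the block onto the plate. The job is handed in with the arm still gripping the handle and pressing into the corner, and no verdict was reported.

- **Scan:** I held the scanner square to the label for over 2 s. By my fit the label was within about 2 mm of the scan spot and the angle within about 0.03 rad. The scanner gave no read signal, so this rests on geometry alone. The last image shows it flat on the blue mat, released.
- **Block:** I lifted the silver block by its handle and seated it on the plate, label facing away from the far fence. At hand-in it was pressing about 23 N towards the far fence, 21 N towards the left fence and 28 N down. The tool was tilted only 0.005 rad, and the handle height was unchanged from first contact with the plate.
- **Disagreement in the checks:** the station's yaw came out between -0.01 and -0.04 rad in different image fits. The block's path along the far fence gave -0.037, and the gripper ended at -0.038.
- **Other items:** the last top view showed the bystanders and both purple look-alikes apparently unmoved. The clock read about 27 s of the 72 s allowed.

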